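Spray the post, then poise the cast lever over its fixture

ROBOT

A 7-joint arm with a two-finger parallel gripper is mounted at the origin on the work surface. World frame = base frame: x ahead of the robot, y to its left, z up, the work surface at z = 0. Lengths are in m, angles in rad, forces in N, time in s.
With the tool pointing down it reaches from about 0.425 to 0.925 m from the base axis. Payload 6.8 kg.
Tool frame: the origin (TCP) lies on the mounting face of the last link; the fingertips stand 173 mm ahead of it and the grasp point (between the pads) lies 155 mm ahead of it; y points along the fingers, x is the direction in which the jaws open and shut, and the axes are right-handed (so a half turn about y gives the same grasp; the last joint's range is limited). The gripper opens to 85 mm and grips with 20 to 120 N. Pads are 22 mm wide; open, the fingers measure 114 mm over their backs; the gripper's body (76 mm by 85 mm) begins 54 mm behind the grasp point. The pads swing forward as they close: fully open they stand 13 mm farther back than shut.
Start: joints at [-1.373, 0.477, 0.022, 1.555, -0.011, 1.109, -0.083], TCP at [0.203, 0.644, 0.405] pointing down, gripper open.
Joint ranges: [-2.96, 2.96], [-0.34, 2.1], [-1.41, 1.46], [0.24, 2.44], [-1.37, 4.51], [0.17, 1.92], [-2.96, 2.96]. Speed limits (rad/s): [2.39, 2.39, 3.14, 3.14, 3.14, 3.14, 3.14].

INTERFACE

Orientations are given as a rotation vector (axis times angle).
In Python, from bench import r gives the robot as it stands.
- The arm moves only by the tool step_arm, never from a script. Its arguments are lists of equal length, an entry for each row: "xyz": the shift along the tool's x, y, z scaled (see below), a list of three; "rotation": the turn, a rotation vector about the tool's x, y, z scaled (see below), a list of three. A call has 1 to 20 rows; each row is the pose to reach, as a shift and turn from the pose measured when the call began, along the tool's axes at that moment; what a row does not reach only later rows make up. The controller multiplies each number of a shift by 30 cm and each number of a turn by 90 degrees. A row lasts 1/8 s, in which the tool goes at most 62.5 mm and 10.7 degrees, less where a joint would pass 70% of its speed; a pose out of reach is approached as far as the arm can. A call with a number of a shift or a turn outside -1 to 1 is refused whole. A call with a gripper value outside its range is refused whole. "grip" is the closure, from 0 (fully open) to 1 (shut), set as the call begins (left out, the last holds). The fingers move at their own pace and stop on an object; "force" is the grip in N (left out, the last holds). Time passes only in rows, so rows that repeat a pose let the fingers close. It gives the time, the measured TCP pose, the force and the opening at its end, in the units of the state.
- r.get_obs(): the state, without advancing time (a new reading comes with each control period).
- r.grab_frame(name): name is "scene" or "top"; returns a dict with "pixels" (384x512x3 uint8, red, green, blue), "fx", "fy", "cx", "cy" (pixels), "position" and "attitude" of the camera in the world. Camera axes: x right, y down, z forward; pixel columns grow to the right and rows downward; lengths in m; the calibration is good to about 2 mm. A picture is of the moment at which its call begins. There is no depth.
- r.hand_in(): hands the job in, once; it reports no verdict.
The state is a dict: "clock": time; "joints": joint angles; "qvel": joint speeds; "tau": joint torques, N m; "tcp_pos": TCP position; "orientation": TCP orientation; "contact_force": force on the tool from outside, world axes, zero at the start; "moment": the same for the moment, N m; "grip_width": finger opening in m.
Only numpy, scipy, OpenCV 4.12 (cv2) and the standard library are available. Lean on these libraries where they do the work, as an engineer would, in place of code of your own. Each camera call takes 0.05 s, during which the arm holds its last target.

TASK

At the repair bench, first press the cap of the clamped spray canister right down and let it spring back up, so that the fixture's post gets its shot of lubricant. Then lift the cast lever off the bench by its balance point and hold it level, its big boss over the thick post and its small eye over the thin pin, about 5 cm above their tops. Finish while holding it there, still, in the gripper, and leave the other things on the bench where they are.

Things in the scene. Friction and masses are not known exactly. Their poses are not given: they have to be found in the camera images.
- lever: Loose dark cast lever, 0.44 to 0.72 kg, lying flat. Heavy round boss (52 mm across, 23 mm hole) at one end, small round eye (30 mm across, 13 mm hole) at the other, 190 mm apart, both 34 mm tall. The bar between is 14 mm wide, 26 mm tall, its underside 4 mm above the bench, free from 26 to 175 mm from the boss centre. Origin: boss centre at its underside; x along the bar to the eye, z up.
- lever_balance (a point): The lever's balance point (centre of mass), on the bar 66 mm from the boss centre and 124 mm from the eye centre, at half height (17 mm above the underside). Nothing marks it. Same axes as the lever. Grip the bar here across its 14 mm width.
- lever_eye (a point): Centre of the lever's small eye, at its underside. Same axes as the lever.
- station: Fixture fixed to the bench: an aluminium plate 290 x 64 x 15 mm carrying an upright thick post (20 mm across) and an upright thin pin (10 mm across) 190 mm apart, their tops both 90 mm above the bench, with a low dark block (top at 27 mm) between. Origin: on the post's axis at bench level; x points from the post to the pin, z up.
- post_top (a point): Centre of the top of the fixture's thick post, 90 mm above the bench. Same axes as the fixture.
- pin_top (a point): Centre of the top of the fixture's thin pin, 90 mm above the bench. Same axes as the fixture.
- cap (a joint): Travel of the spray canister's cap in metres: 0 when up, 0.008 right down. A spring pushes it back: about 3 N to start it, 8.5 N at the bottom.
- cap_top (a point): Centre of the flat top of the white round nozzle cap (28 mm across), 120 mm above the bench when up. It sits on a slim bare-metal canister (44 mm across) clamped upright in a fixed bracket beside the thick post, nozzle towards the post; the cap moves straight down.
- link: Bystander: small flat link bar with two equal eyes, 140 mm long, 14 mm tall, dark metal. Origin: centre of one eye, underside.
- grease: Bystander: jar, 56 mm across, 55 mm tall. Origin: centre of its underside.
- bush: Bystander: steel bush, 32 mm across, 22 mm tall, between lever and fixture. Origin: centre of its underside.
- wrench: Bystander: wrench, 160 mm long, lying on the bench.
- driver: Bystander: screwdriver, 190 mm long, lying on the bench.
- cleaner: Bystander: bottle, 60 mm across, 130 mm tall. Origin: centre of its underside.
- tray: Bystander: empty steel tray, 100 x 140 x 30 mm. Origin: centre of its underside.

How it is judged:
On the way, in this order (a step that is already met when the one before it is completed fails the run):
1. the cap is pressed right down (at least 6 mm) (value of joint cap above 0.006 m), for 0.1 s.
2. the cap has sprung back up, with the lever still on the bench (value of joint cap below 0.001 m and height (world z) of lever_balance below 0.03 m), for 0.1 s.
3. the lever is lifted off the bench by the gripper, gripped within 18 mm of its balance point (height (world z) of lever_balance above 0.06 m and contact force between lever and the fingers above 1 N and x of the grasp point in the frame of lever_balance between -0.018 and 0.018 m), for 0.2 s.
At the end, for the whole second after the job is handed in: Lever held still by the gripper alone, gripped within 18 mm of its balance point, level within 5 degrees, boss and eye each within 15 mm of the post's and pin's axes and 25 to 80 mm above their tops; the spray cap is up (value of joint cap below 0.001 m and horizontal distance between lever and post_top below 0.015 m and horizontal distance between lever_eye and pin_top below 0.015 m and z of lever in the frame of post_top between 0.025 and 0.08 m and z of lever_eye in the frame of pin_top between 0.025 and 0.08 m and angle between lever_balance's own z axis and vertical below 0.09 rad and x of the grasp point in the frame of lever_balance between -0.018 and 0.018 m and contact force between lever and the fingers above 1 N and contact force between lever and station below 0.1 N and linear speed of lever below 0.03 m/s); the arm keeps its last pose, push and grip.
It fails at once if a bystander is moved by more than 30 mm (distance of any of link, grease, bush, wrench, driver, cleaner, tray from where it was at the start of the episode above 0.03 m).
It also fails if it takes over 51 s, if anything falls off the work surface, if the arm or the gripper's body presses on something with over 40 N, if the wrist force passes 120 N, or if a joint passes its speed limit or range.

## Working session

There is one attempt and no reset: what is moved stays moved. The work goes in short steps, Python scripts to look and compute and a tool call to move; the robot and the scene stay as the last step left them, time stands still between calls to the robot, and variables do not carry over. Pictures are saved under pics/ and viewed, and the job is handed in when it is done.

Besides the shell and the picture viewer there is one more tool, called as name(argument=value, ...), one argument or row to a line, values as JSON. step_arm: Moves the arm, as the interface text tells. Its arguments: {"type":"object","properties":{"xyz":{"type":"array"},"rotation":{"type":"array"},"grip":{"type":"number"},"force":{"type":"number"}},"required":["xyz","rotation"]}

```bash
mkdir -p pics; ls; python3 - <<'E'
from bench import r
import cv2,json
o=r.get_obs(); print(o)
for n in("scene","top"):
    f=r.grab_frame(n); cv2.imwrite(f"pics/{n}0.png",f["pixels"][:,:,::-1]); print({k:v for k,v in f.items() if k!="pixels"})
    import numpy as np; np.savez(f"{n}0.npz",**f)
E
```

```text
pics
{'clock': 0.0, 'joints': array([-1.37311162,  0.47779976,  0.02234122,  1.55648097, -0.01147919,
        1.10929707, -0.08311767]), 'qvel': array([-0.00088072,  0.00012346, -0.00153059, -0.00191859, -0.00020726,
        0.00068218,  0.00235726]), 'tau': array([ 2.14898392e-05, -5.96457589e+01,  1.60799168e+00, -2.81193101e+01,
        1.23925443e-02,  9.61483049e-03,  1.19508738e-05]), 'tcp_pos': array([0.20311311, 0.64341549, 0.40371322]), 'orientation': array([-1.33973058, -0.98007667,  0.98239868]), 'contact_force': array([-0.26429364, -0.76881856,  0.27789884]), 'moment': array([ 0.04457446, -0.05847595,  0.01151588]), 'grip_width': 0.0854002857651964}
{'fx': 414.5702640458856, 'fy': 414.5702640458856, 'cx': 264.6507757280638, 'cy': 200.6599839240461, 'position': array([ 1.21435484, -0.58289732,  0.80525164]), 'attitude': array([-2.07823625, -0.96031952,  0.46345648])}
{'fx': 357.3575438659907, 'fy': 357.3575438659907, 'cx': 256.94945528596776, 'cy': 190.92725578083895, 'position': array([ 0.4214351 , -0.02152454,  1.23110324]), 'attitude': array([-2.15437205,  2.14481393, -0.09704304])}
```

View pics/scene0.png

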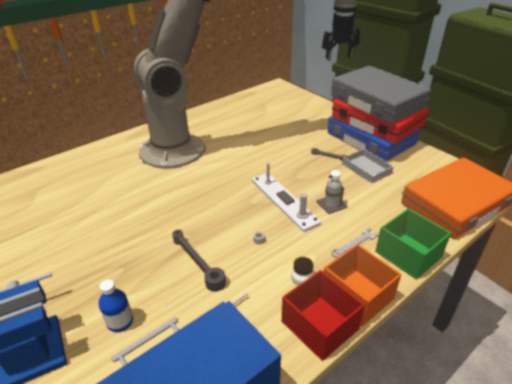

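View pics/top0.png

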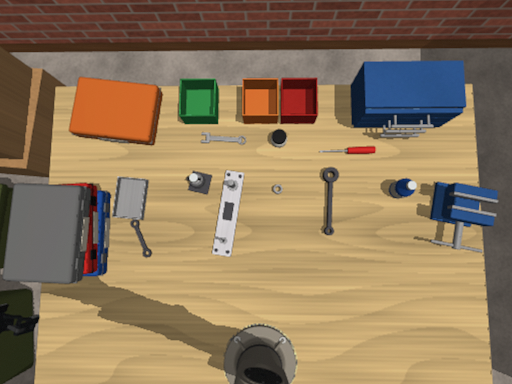

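```bash
python3 - <<'E'
import cv2,numpy as np
from scipy.spatial.transform import Rotation as R
for n in("scene","top"):
    f=np.load(f"{n}0.npz"); print(n,R.from_rotvec(f["attitude"]).as_matrix().round(3))
print(R.from_rotvec([-1.33973058, -0.98007667,  0.98239868]).as_matrix().round(3))
E
```

```text
scene [[ 0.647  0.476 -0.595]
 [ 0.762 -0.406  0.504]
 [-0.002 -0.78  -0.626]]
top [[ 0.006 -0.993  0.116]
 [-1.    -0.003  0.026]
 [-0.025 -0.116 -0.993]]
[[ 0.301 -0.    -0.954]
 [ 0.954 -0.002  0.301]
 [-0.002 -1.    -0.   ]]
```

The scene view shows the lever with its boss at (215,279) and eye at (178,235), and the canister at (335,185). In the top view, the lever boss is at (330,174) and eye at (328,231), the post is near (232,183), the pin near (222,241) and the cap near (195,178). I'll zoom in next.

```bash
python3 - <<'E'
import cv2,numpy as np
def crop(n,x0,y0,w,h,s,o):
    im=cv2.imread(f"pics/{n}0.png")[y0:y0+h,x0:x0+w]; cv2.imwrite(o,cv2.resize(im,None,fx=s,fy=s,interpolation=cv2.INTER_CUBIC))
crop("top",180,160,80,100,6,"pics/t_st.png")
crop("top",300,160,60,80,7,"pics/t_lv.png")
crop("scene",240,155,120,80,6,"pics/s_st.png")
crop("scene",160,220,80,80,7,"pics/s_lv.png")
E
```

```text
(no output)
```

View pics/t_st.png

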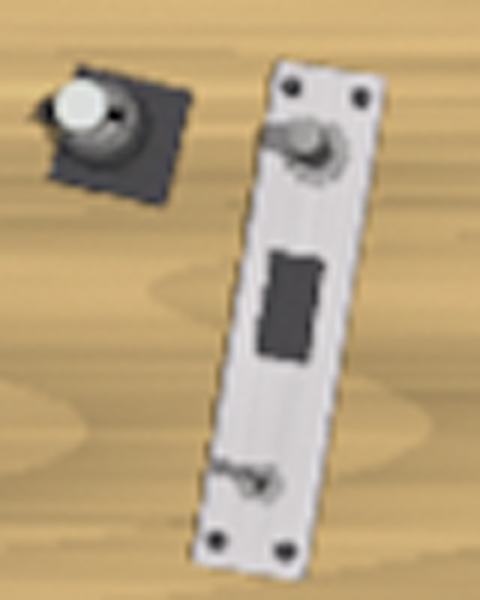

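View pics/t_lv.png

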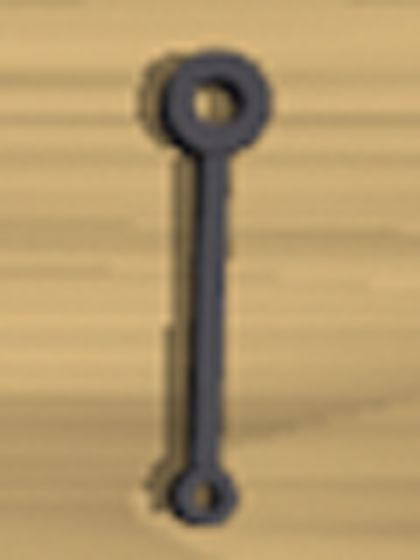

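View pics/s_st.png

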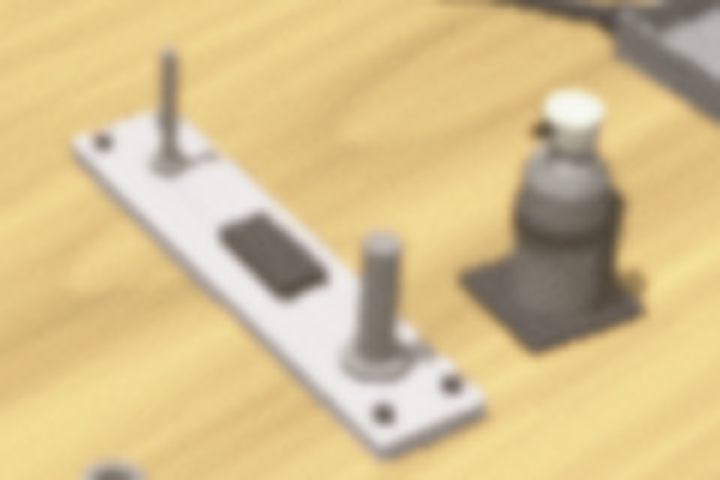

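View pics/s_lv.png

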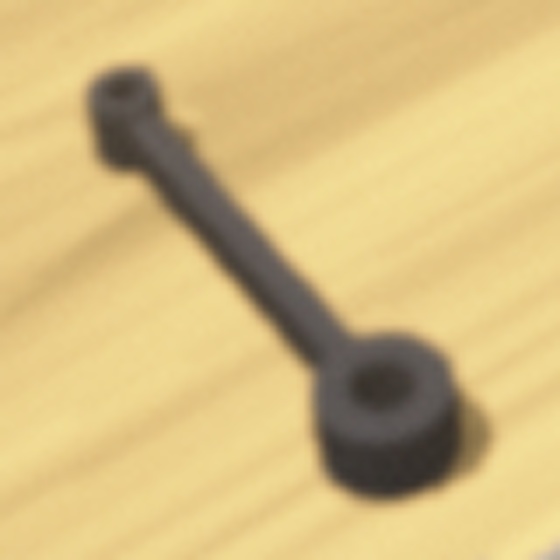

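```bash
cat > h.py <<'E'
import cv2,numpy as np
from scipy.spatial.transform import Rotation as R
F={n:dict(np.load(f"{n}0.npz")) for n in("scene","top")}
def ray(n,u,v,F=F):
    f=F[n]; d=R.from_rotvec(f["attitude"]).apply([(u-f["cx"])/f["fx"],(v-f["cy"])/f["fy"],1]); return f["position"],d/np.linalg.norm(d)
def plane(n,u,v,z,F=F):
    p,d=ray(n,u,v,F); return p+d*(z-p[2])/d[2]
def tri(a,b,F=F):
    p,d=ray("scene",*a,F); q,e=ray("top",*b,F)
    s=np.linalg.lstsq(np.c_[d,-e],q-p,rcond=None)[0]; A=p+s[0]*d;B=q+s[1]*e
    return (A+B)/2,np.linalg.norm(A-B)
def proj(n,P,F=F):
    f=F[n]; c=R.from_rotvec(f["attitude"]).inv().apply(np.asarray(P)-f["position"]); return np.array([c[0]/c[2]*f["fx"]+f["cx"],c[1]/c[2]*f["fy"]+f["cy"]])
E
python3 - <<'E'
from h import *
def c(u,v,s,x,y): return ((u+.5)/s-.5+x,(v+.5)/s-.5+y)
S=lambda u,v:c(u,v,6,240,155); T=lambda u,v:c(u,v,6,180,160)
s=lambda u,v:c(u,v,7,160,220); t=lambda u,v:c(u,v,7,300,160)
for n,a,b,z in [("post",S(382,240),T(306,136),.09),("pin",S(169,50),T(222,466) ,.09),("pin2",S(169,50),T(252,475) ,.09),("cap",S(575,106),T(78,106),.12),
 ("boss",s(383,386),t(216,101),.034),("eye",s(123,90),t(203,495),.034)]:
    print(n,[x.round(4) for x in tri(a,b)[:1]],round(tri(a,b)[1],4),plane("scene",*a,z).round(4),plane("top",*b,z).round(4))
# plate mask
im=F["top"]["pixels"]; hsv=cv2.cvtColor(im,cv2.COLOR_RGB2HSV)
m=((hsv[...,1]<40)&(hsv[...,2]>150)).astype(np.uint8); m[:, :205]=0;m[:,260:]=0;m[:160]=0;m[262:]=0
m=cv2.morphologyEx(m,cv2.MORPH_CLOSE,np.ones((9,9)))
cs=max(cv2.findContours(m,0,2)[0],key=cv2.contourArea); pts=np.array([plane("top",*p[0],.015)[:2] for p in cs],np.float32)
print("plate",cv2.minAreaRect(pts)) 
# lever mask top
m=((hsv[...,2]<110)).astype(np.uint8); m[:,:310]=0;m[:,350:]=0;m[:162]=0;m[240:]=0
cs=max(cv2.findContours(m,0,2)[0],key=cv2.contourArea); pts=np.array([plane("top",*p[0],.034)[:2] for p in cs],np.float32)
print("lever",cv2.minAreaRect(pts))
m=((hsv[...,1]<60)&(hsv[...,2]>190)).astype(np.uint8); m[:,:180]=0;m[:,205:]=0;m[:165]=0;m[190:]=0
for q in cv2.findContours(m,0,2)[0]: print("cap",cv2.minEnclosingCircle(q))
E
```

```text
post [array([0.5824, 0.0938, 0.0887])] 0.0003 [0.5836 0.0928 0.09  ] [0.5822 0.0936 0.09  ]
pin [array([0.4008, 0.1291, 0.0896])] 0.0162 [0.3974 0.1214 0.09  ] [0.4057 0.1356 0.09  ]
pin2 [array([0.4008, 0.1189, 0.0929])] 0.0008 [0.3974 0.1214 0.09  ] [0.401  0.1196 0.09  ]
cap [array([0.5937, 0.2113, 0.118 ])] 0.0007 [0.5953 0.2086 0.12  ] [0.5936 0.2111 0.12  ]
boss [array([ 0.6189, -0.2394,  0.031 ])] 0.0021 [ 0.6205 -0.2416  0.034 ] [ 0.6189 -0.238   0.034 ]
eye [array([ 0.4295, -0.23  ,  0.0313])] 0.0022 [ 0.4315 -0.2321  0.034 ] [ 0.4301 -0.2286  0.034 ]
plate ((0.4886459708213806, 0.10864915698766708), (0.064984530210495, 0.2894909977912903), 81.42256164550781)
lever ((0.5286846160888672, -0.23357130587100983), (0.05041719973087311, 0.22211715579032898), 89.1379165649414)
cap ((192.77272033691406, 176.77272033691406), 3.9213380813598633)
```

```bash
python3 - <<'E'
from h import *
print(tri((333,77),(80,283)),tri((383,115),(88,185)))
print(plane("top",105,275,.05),plane("top",107,192,.05))
E
```

```text
(array([0.28628434, 0.50469346, 0.2276403 ]), np.float64(0.022993661956423335)) (array([0.54841505, 0.49451517, 0.1937693 ]), np.float64(0.0284255837128558))
[0.28023138 0.50529593 0.05      ] [0.55371754 0.51371644 0.05      ]
```

step_arm(
  xyz=[
    [0, -0.2, 0],
    [0, -0.4, 0],
    [0, -0.4, 0],
    [-0.1, -0.4, -0.17],
    [-0.2, -0.4, -0.34],
    [-0.3, -0.4, -0.51],
    [-0.4, -0.4, -0.68],
    [-0.49, -0.4, -0.84],
    [-0.49, -0.4, -0.84],
    [-0.49, -0.4, -0.84],
  ],
  rotation=[
    [0, 0, 0],
    [0, 0, 0],
    [0, 0, 0],
    [0, 0, 0],
    [0, 0, 0],
    [0, 0, 0],
    [0, 0, 0],
    [0, 0, 0],
    [0, 0, 0],
    [0, 0, 0],
  ],
  grip=1,
  force=40,
)

```text
clock: 1.35
tcp_pos: [0.3987, 0.4279, 0.5232]
orientation: [-1.339, -0.979, 0.984]
contact_force: [0.5, -0.6, -0.3]
grip_width: 0.0002
```

```bash
cat > go.py <<'E'
from h import *
from bench import r
def need(P,ang=None):
    o=r.get_obs(); Q=R.from_rotvec(o["orientation"]); M=Q.as_matrix()
    print("t",o["clock"],"tcp",o["tcp_pos"].round(4),"F",o["contact_force"].round(2),"w",round(o["grip_width"],4),"j",o["joints"].round(2))
    a=np.degrees(np.arctan2(M[1,0],M[0,0])); print("xang",a.round(2),"down",M[:,1].round(4))
    print("shift/0.3",(Q.inv().apply(np.array(P)-o["tcp_pos"])/0.3).round(4))
    if ang is not None:
        T=R.from_euler("z",ang,degrees=True).as_matrix(); c=T[:,0]; G=np.c_[c,[0,0,-1],np.cross(c,[0,0,-1])]
        print("rot/90",((Q.inv()*R.from_matrix(G)).as_rotvec()/(np.pi/2)).round(4))
E
python3 -c "
from go import *
need([.5945,.21,.33],72.5)"
```

```text
t 1.35 tcp [0.3987 0.4279 0.5232] F [ 0.45 -0.6  -0.29] w 0.0002 j [-1.04  0.24  0.14  1.63 -0.03  1.28  0.37]
xang 72.49 down [-0.0017 -0.0022 -1.    ]
shift/0.3 [-0.4947  0.6446 -0.8414]
rot/90 [-0.0006 -0.0001 -0.0017]
```

step_arm(
  xyz=[
    [-0.1, 0.05, -0.17],
    [-0.2, 0.12, -0.34],
    [-0.3, 0.25, -0.51],
    [-0.4, 0.4, -0.68],
    [-0.495, 0.55, -0.841],
    [-0.495, 0.645, -0.841],
    [-0.495, 0.645, -0.841],
    [-0.495, 0.645, -0.841],
    [-0.495, 0.645, -0.841],
  ],
  rotation=[
    [0, 0, 0],
    [0, 0, 0],
    [0, 0, 0],
    [0, 0, 0],
    [0, 0, 0],
    [0, 0, 0],
    [0, 0, 0],
    [0, 0, 0],
    [0, 0, 0],
  ],
)

```text
clock: 2.48
tcp_pos: [0.5941, 0.2122, 0.3318]
orientation: [-1.338, -0.984, 0.983]
contact_force: [0.2, 0.5, -0.1]
grip_width: 0.0003
```

```bash
python3 - <<'E'
from go import *
need([.5945,.21,.286],72.5)
f=r.grab_frame("scene"); im=f["pixels"][100:240,260:400,::-1]; cv2.imwrite("pics/s1.png",cv2.resize(im,None,fx=4,fy=4,interpolation=2))
f=r.grab_frame("top"); im=f["pixels"][120:240,150:270,::-1]; cv2.imwrite("pics/t1.png",cv2.resize(im,None,fx=4,fy=4,interpolation=2))
E
```

```text
t 2.475 tcp [0.5941 0.2122 0.3318] F [ 0.17  0.5  -0.15] w 0.0003 j [-0.62  0.49  0.24  1.75 -0.14  0.92  0.95]
xang 72.67 down [ 7.e-04  1.e-04 -1.e+00]
shift/0.3 [-0.0067  0.1526 -0.0033]
rot/90 [0.0004 0.0019 0.0002]
```

View pics/s1.png

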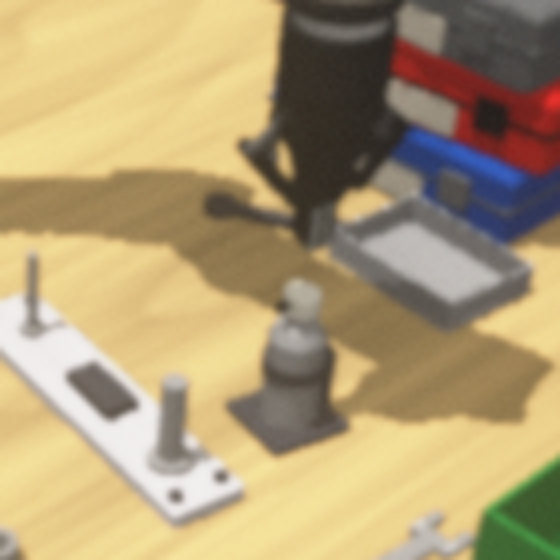

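```bash
python3 - <<'E'
from h import *
for z in(.12,.159):print(z,proj("scene",[.5941,.2122,z]),proj("scene",[.5945,.21,z]))
E
```

```text
0.12 [335.92903086 171.60693012] [335.51821205 171.9497974 ]
0.159 [337.38018467 160.26536809] [336.96248184 160.60235249]
```

View pics/t1.png

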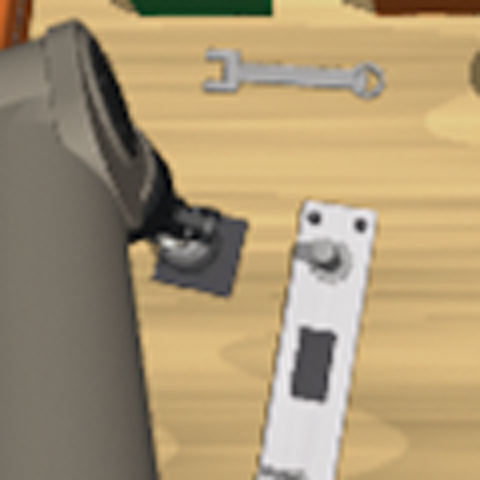

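step_arm(
  xyz=[
    [-0.007, 0.07, -0.003],
    [-0.007, 0.12, -0.003],
    [-0.007, 0.14, -0.003],
    [-0.007, 0.152, -0.003],
    [-0.007, 0.152, -0.003],
    [-0.007, 0.152, -0.003],
  ],
  rotation=[
    [0, 0, 0],
    [0, 0, 0],
    [0, 0, 0],
    [0, 0, 0],
    [0, 0, 0],
    [0, 0, 0],
  ],
)

```text
clock: 3.32
tcp_pos: [0.5942, 0.2095, 0.2869]
orientation: [-1.337, -0.983, 0.983]
contact_force: [-3.2, -0.3, 7.9]
grip_width: 0.0
```

```bash
python3 -c "
from go import *
need([.5945,.21,.283],72.5)"
```

```text
t 3.325 tcp [0.5942 0.2095 0.2869] F [-3.25 -0.27  7.86] w 0.0 j [-0.61  0.54  0.23  1.78 -0.16  0.84  0.96]
xang 72.63 down [-3.e-04  2.e-04 -1.e+00]
shift/0.3 [ 0.0018  0.013  -0.0006]
rot/90 [-0.0002  0.0015  0.0001]
```

step_arm(
  xyz=[
    [0, 0.006, 0],
    [0, 0.01, 0],
    [0, 0.013, 0],
    [0, 0.013, 0],
  ],
  rotation=[
    [0, 0, 0],
    [0, 0, 0],
    [0, 0, 0],
    [0, 0, 0],
  ],
)

```text
clock: 3.82
tcp_pos: [0.5942, 0.2094, 0.2854]
orientation: [-1.337, -0.983, 0.982]
contact_force: [-7.4, -2.0, 17.4]
grip_width: -0.0002
```

```bash
python3 - <<'E'
from go import *
need([.5945,.21,.36],72.5)
f=r.grab_frame("scene"); im=f["pixels"][100:240,260:400,::-1]; cv2.imwrite("pics/s2.png",cv2.resize(im,None,fx=4,fy=4,interpolation=2))
E
```

```text
t 3.825 tcp [0.5942 0.2094 0.2854] F [-7.4  -1.97 17.37] w -0.0002 j [-0.61  0.54  0.23  1.78 -0.16  0.84  0.97]
xang 72.61 down [-3.0e-04  1.1e-03 -1.0e+00]
shift/0.3 [ 2.300e-03 -2.485e-01 -2.000e-04]
rot/90 [-0.0004  0.0013  0.0006]
```

View pics/s2.png

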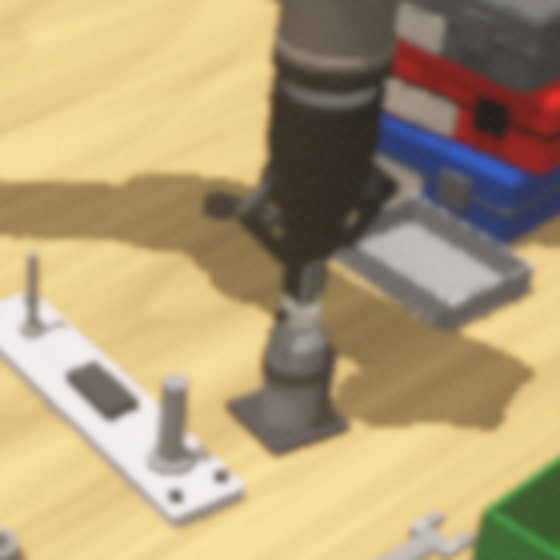

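The tip sits on the cap at crop (302,300). The force is 17 N, above the 8.5 N spring maximum, so the cap is at its stop. Releasing it now.

step_arm(
  xyz=[
    [0, -0.1, 0],
    [0, -0.25, 0],
    [0, -0.35, 0],
    [0, -0.35, 0],
  ],
  rotation=[
    [0, 0, 0],
    [0, 0, 0],
    [0, 0, 0],
    [0, 0, 0],
  ],
)

```text
clock: 4.38
tcp_pos: [0.5951, 0.2094, 0.3936]
orientation: [-1.338, -0.988, 0.978]
contact_force: [-0.3, 0.2, -0.8]
grip_width: 0.0001
```

```bash
python3 - <<'E'
from go import *
need([.5535,-.236,.33],87.1)
f=r.grab_frame("scene"); im=f["pixels"][100:240,260:400,::-1]; cv2.imwrite("pics/s3.png",cv2.resize(im,None,fx=4,fy=4,interpolation=2))
E
```

```text
t 4.375 tcp [0.5951 0.2094 0.3936] F [-0.34  0.22 -0.77] w 0.0001 j [-0.63  0.42  0.26  1.69 -0.12  1.04  0.94]
xang 72.6 down [ 0.005   0.0036 -1.    ]
shift/0.3 [-1.4593  0.206  -0.3108]
rot/90 [ 0.0028 -0.1611  0.0028]
```

View pics/s3.png

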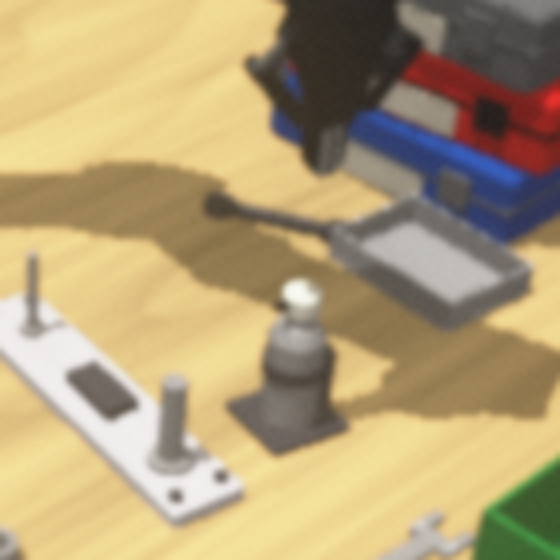

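step_arm(
  xyz=[
    [-0.2, 0, -0.04],
    [-0.4, 0, -0.08],
    [-0.6, 0, -0.12],
    [-0.73, 0, -0.155],
    [-0.73, 0, -0.155],
    [-0.73, 0, -0.155],
  ],
  rotation=[
    [0, -0.04, 0],
    [0, -0.08, 0],
    [0, -0.12, 0],
    [0, -0.16, 0],
    [0, -0.16, 0],
    [0, -0.16, 0],
  ],
  grip=0.3,
)

```text
clock: 5.18
tcp_pos: [0.5732, -0.0126, 0.3901]
orientation: [-1.232, -1.172, 1.169]
contact_force: [1.0, 0.4, 0.7]
grip_width: 0.0603
```

```bash
python3 - <<'E'
from go import *
need([.5535,-.236,.33],87.1)
E
```

```text
t 5.175 tcp [ 0.5732 -0.0126  0.3901] F [0.95 0.4  0.7 ] w 0.0603 j [-0.31  0.33  0.27  1.83 -0.11  0.99  1.53]
xang 87.02 down [ 3.0e-04  2.7e-03 -1.0e+00]
shift/0.3 [-0.7475  0.1983  0.027 ]
rot/90 [ 0.0001 -0.0008  0.0017]
```

step_arm(
  xyz=[
    [-0.2, 0.05, 0.01],
    [-0.4, 0.1, 0.02],
    [-0.6, 0.15, 0.027],
    [-0.747, 0.198, 0.027],
    [-0.747, 0.198, 0.027],
    [-0.747, 0.198, 0.027],
    [-0.747, 0.198, 0.027],
  ],
  rotation=[
    [0, 0, 0.002],
    [0, 0, 0.002],
    [0, 0, 0.002],
    [0, 0, 0.002],
    [0, 0, 0.002],
    [0, 0, 0.002],
    [0, 0, 0.002],
  ],
)

```text
clock: 6.05
tcp_pos: [0.5545, -0.2335, 0.3301]
orientation: [-1.232, -1.174, 1.173]
contact_force: [-0.2, 0.9, -0.5]
grip_width: 0.06
```

```bash
python3 - <<'E'
from go import *
need([.5535,-.236,.18],87.1)
f=r.grab_frame("scene"); im=f["pixels"][190:310,130:270,::-1]; cv2.imwrite("pics/s4.png",cv2.resize(im,None,fx=5,fy=5,interpolation=2))
f=r.grab_frame("top"); cv2.imwrite("pics/t4.png",f["pixels"][:,:,::-1])
E
```

```text
t 6.05 tcp [ 0.5545 -0.2335  0.3301] F [-0.21  0.86 -0.47] w 0.06 j [ 0.05  0.45  0.32  1.83 -0.18  0.89  1.98]
xang 87.24 down [ 5.e-04  5.e-04 -1.e+00]
shift/0.3 [-0.0088  0.5004  0.0031]
rot/90 [0.0003 0.0015 0.0003]
```

View pics/s4.png

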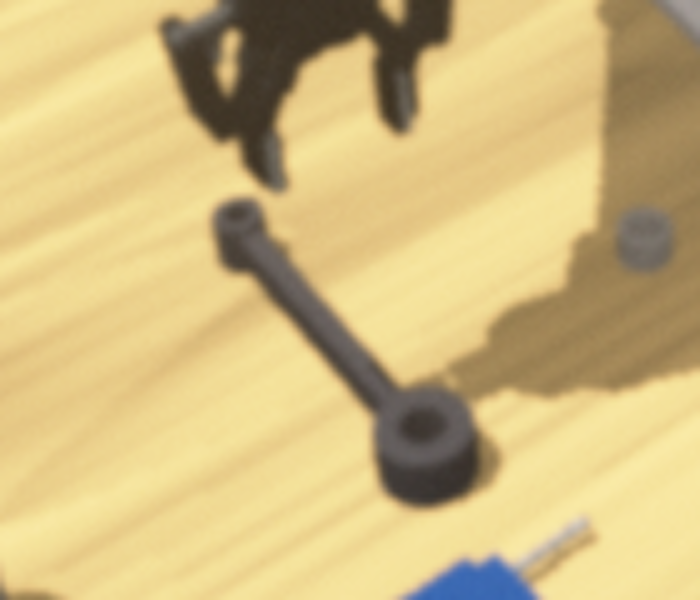

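View pics/t4.png

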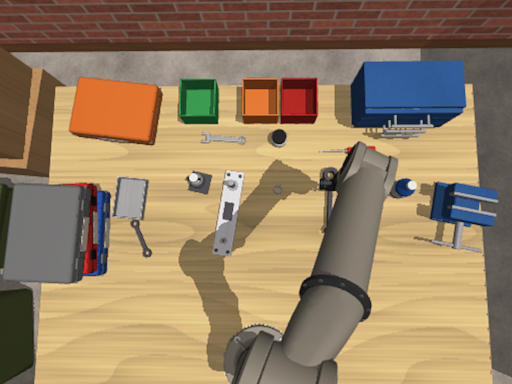

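step_arm(
  xyz=[
    [-0.009, 0.15, 0.003],
    [-0.009, 0.3, 0.003],
    [-0.009, 0.4, 0.003],
    [-0.009, 0.46, 0.003],
    [-0.009, 0.5, 0.003],
    [-0.009, 0.5, 0.003],
    [-0.009, 0.5, 0.003],
  ],
  rotation=[
    [0, 0, 0],
    [0, 0, 0],
    [0, 0, 0],
    [0, 0, 0],
    [0, 0, 0],
    [0, 0, 0],
    [0, 0, 0],
  ],
)

```text
clock: 7.02
tcp_pos: [0.5538, -0.237, 0.1813]
orientation: [-1.234, -1.174, 1.172]
contact_force: [-0.5, -0.4, 0.0]
grip_width: 0.06
```

```bash
python3 - <<'E'
from go import *
need([.5535,-.236,.18],87.1)
f=r.grab_frame("scene"); im=f["pixels"][190:310,130:270,::-1]; cv2.imwrite("pics/s5.png",cv2.resize(im,None,fx=5,fy=5,interpolation=2))
E
```

```text
t 7.025 tcp [ 0.5538 -0.237   0.1813] F [-0.53 -0.37  0.04] w 0.06 j [ 0.12  0.66  0.25  1.89 -0.26  0.62  2.05]
xang 87.18 down [ 2.4e-03 -5.0e-04 -1.0e+00]
shift/0.3 [0.0034 0.0044 0.0011]
rot/90 [ 0.0015  0.0009 -0.0003]
```

View pics/s5.png

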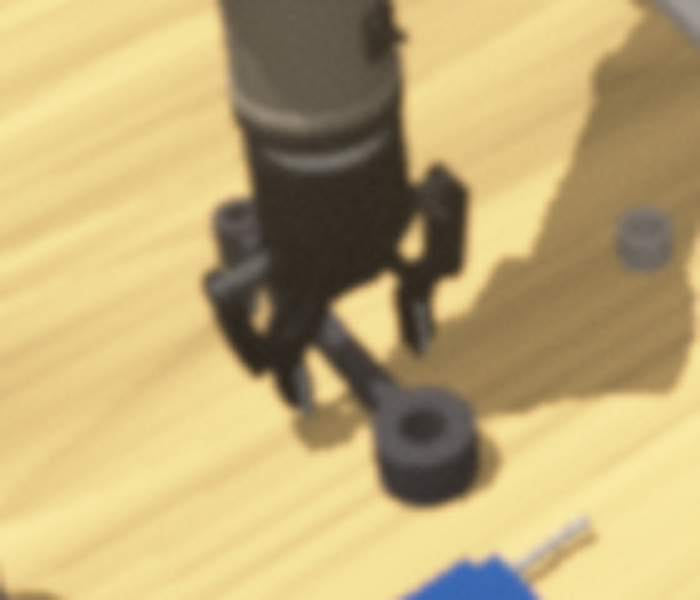

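step_arm(
  xyz=[
    [0.003, 0.004, 0.001],
    [0.003, 0.004, 0.001],
    [0.003, 0.004, 0.001],
    [0.003, 0.004, 0.001],
    [0.003, 0.004, 0.001],
    [0.003, 0.004, 0.001],
  ],
  rotation=[
    [0, 0, 0],
    [0, 0, 0],
    [0, 0, 0],
    [0, 0, 0],
    [0, 0, 0],
    [0, 0, 0],
  ],
  grip=1,
  force=80,
)

```text
clock: 7.82
tcp_pos: [0.5536, -0.2363, 0.1808]
orientation: [-1.235, -1.175, 1.172]
contact_force: [-1.8, 0.3, 6.1]
grip_width: 0.0125
```

```bash
python3 - <<'E'
from go import *
need([.5535,-.236,.33],87.1)
E
```

```text
t 7.825 tcp [ 0.5536 -0.2363  0.1808] F [-1.78  0.35  6.08] w 0.0125 j [ 0.12  0.66  0.25  1.9  -0.26  0.61  2.05]
xang 87.17 down [ 3.1e-03 -7.0e-04 -1.0e+00]
shift/0.3 [ 0.0008 -0.4975 -0.001 ]
rot/90 [ 0.002   0.0008 -0.0003]
```

step_arm(
  xyz=[
    [0, -0.03, 0],
    [0, -0.08, 0],
    [0, -0.15, 0],
    [0, -0.25, 0],
    [0, -0.35, 0],
    [0, -0.43, 0],
    [0, -0.47, 0],
    [0, -0.47, 0],
    [0, -0.47, 0],
    [0, -0.47, 0],
  ],
  rotation=[
    [0.002, 0, 0],
    [0.002, 0, 0],
    [0.002, 0, 0],
    [0.002, 0, 0],
    [0.002, 0, 0],
    [0.002, 0, 0],
    [0.002, 0, 0],
    [0.002, 0, 0],
    [0.002, 0, 0],
    [0.002, 0, 0],
  ],
)

```text
clock: 9.07
tcp_pos: [0.5529, -0.236, 0.3206]
orientation: [-1.231, -1.171, 1.174]
contact_force: [0.4, -0.0, -5.1]
grip_width: 0.0126
```

```bash
python3 - <<'E'
from go import *
need([.519,.1035,.322],81.5); print(r.get_obs()["moment"])
for n,(y,x) in dict(scene=(150,110),top=(140,270)).items():
    f=r.grab_frame(n); np.savez(f"{n}6.npz",**f); im=f["pixels"][y:y+140,x:x+160,::-1]; cv2.imwrite(f"pics/{n}6.png",cv2.resize(im,None,fx=4,fy=4,interpolation=2))
E
```

```text
t 9.075 tcp [ 0.5529 -0.236   0.3206] F [ 0.43 -0.   -5.11] w 0.0126 j [ 0.05  0.46  0.33  1.83 -0.19  0.88  1.99]
xang 87.18 down [-0.002  0.    -1.   ]
shift/0.3 [ 1.1247 -0.0044  0.1685]
rot/90 [-0.0013  0.0631 -0.0001]
[0.04372964 0.00379214 0.00907078]
```

View pics/scene6.png

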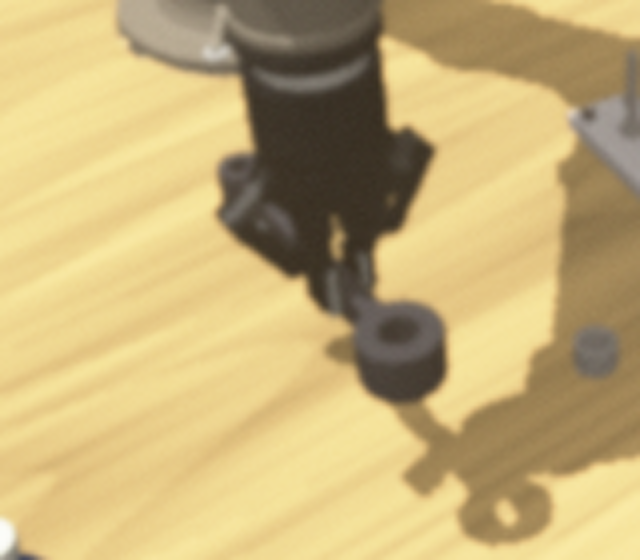

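View pics/top6.png

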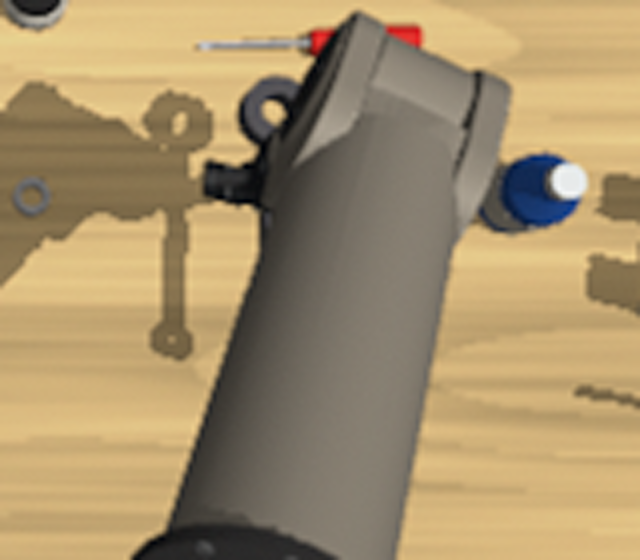

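The lever is off the bench. Boss hole is at scene crop (398,331) and top crop (269,109); the eye hole is at scene crop (238,163). Next I'll check its level and grip offset.

```bash
python3 - <<'E'
from h import *
c=lambda u,v,x,y:((u+.5)/4-.5+x,(v+.5)/4-.5+y)
b=c(398,331,110,150);bt=c(269,109,270,140);e=c(238,163,110,150)
print(tri(b,bt))
for z in(.164,.169,.174,.179):
    B=plane("scene",*b,.174);E=plane("scene",*e,z);print(z,B.round(4),E.round(4),np.linalg.norm(E-B).round(4))
E
```

```text
(array([ 0.61664087, -0.23607959,  0.16871643]), np.float64(0.006558273653362719))
0.164 [ 0.6196 -0.2416  0.174 ] [ 0.4141 -0.2251  0.164 ] 0.2064
0.169 [ 0.6196 -0.2416  0.174 ] [ 0.4204 -0.2279  0.169 ] 0.1998
0.174 [ 0.6196 -0.2416  0.174 ] [ 0.4266 -0.2306  0.174 ] 0.1933
0.179 [ 0.6196 -0.2416  0.174 ] [ 0.4328 -0.2334  0.179 ] 0.187
```

step_arm(
  xyz=[
    [0.03, -0.005, 0.005],
    [0.1, -0.005, 0.015],
    [0.2, -0.005, 0.03],
    [0.3, -0.005, 0.045],
    [0.4, -0.005, 0.06],
    [0.5, -0.005, 0.075],
    [0.6, -0.005, 0.09],
    [0.7, -0.005, 0.105],
    [0.8, -0.005, 0.12],
    [0.86, -0.005, 0.13],
    [0.9, -0.005, 0.135],
    [0.9, -0.005, 0.135],
    [0.9, -0.005, 0.135],
  ],
  rotation=[
    [0, 0.005, 0],
    [0, 0.01, 0],
    [0, 0.015, 0],
    [0, 0.02, 0],
    [0, 0.025, 0],
    [0, 0.03, 0],
    [0, 0.035, 0],
    [0, 0.04, 0],
    [0, 0.05, 0],
    [0, 0.06, 0],
    [0, 0.063, 0],
    [0, 0.063, 0],
    [0, 0.063, 0],
  ],
)

```text
clock: 10.8
tcp_pos: [0.5259, 0.0346, 0.3225]
orientation: [-1.276, -1.097, 1.1]
contact_force: [-0.0, 0.1, -4.9]
grip_width: 0.0124
```

```bash
python3 - <<'E'
from go import *
need([.519,.1035,.322],81.5)
E
```

```text
t 10.8 tcp [0.5259 0.0346 0.3225] F [-0.01  0.06 -4.86] w 0.0124 j [-0.43  0.34  0.29  2.   -0.13  0.82  1.37]
xang 81.44 down [-1.3e-03 -7.0e-04 -1.0e+00]
shift/0.3 [0.2236 0.0015 0.0571]
rot/90 [-0.0008 -0.0007 -0.0006]
```

step_arm(
  xyz=[
    [0.03, 0, 0.01],
    [0.09, 0, 0.025],
    [0.15, 0, 0.04],
    [0.2, 0, 0.052],
    [0.222, 0, 0.057],
    [0.224, 0, 0.057],
    [0.224, 0, 0.057],
    [0.224, 0, 0.057],
  ],
  rotation=[
    [0, 0, 0],
    [0, 0, 0],
    [0, 0, 0],
    [0, 0, 0],
    [0, 0, 0],
    [0, 0, 0],
    [0, 0, 0],
    [0, 0, 0],
  ],
)

```text
clock: 11.8
tcp_pos: [0.5191, 0.1029, 0.3224]
orientation: [-1.277, -1.096, 1.099]
contact_force: [0.6, -0.2, -4.9]
grip_width: 0.0122
```

```bash
python3 - <<'E'
from go import *
need([.519,.1035,.322],81.5)
for n,(y,x) in dict(scene=(90,230),top=(140,170)).items():
    f=r.grab_frame(n); np.savez(f"{n}7.npz",**f); im=f["pixels"][y:y+140,x:x+130,::-1]; cv2.imwrite(f"pics/{n}7.png",cv2.resize(im,None,fx=4,fy=4,interpolation=2))
E
```

```text
t 11.8 tcp [0.5191 0.1029 0.3224] F [ 0.64 -0.21 -4.86] w 0.0122 j [-0.54  0.34  0.27  2.   -0.12  0.82  1.23]
xang 81.37 down [-0.0014 -0.0011 -1.    ]
shift/0.3 [0.0019 0.0014 0.0006]
rot/90 [-0.0008 -0.0014 -0.0008]
```

View pics/scene7.png

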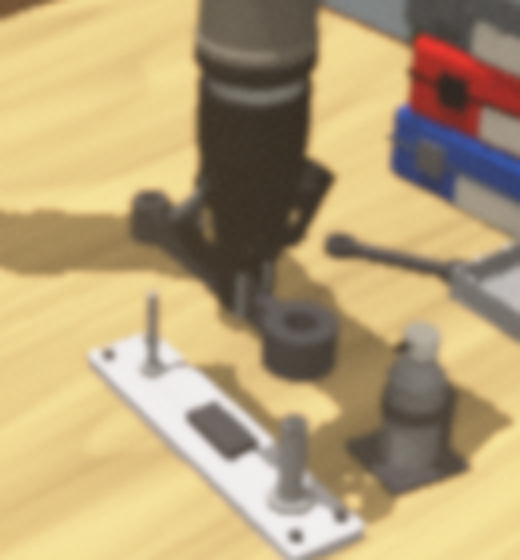

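View pics/top7.png

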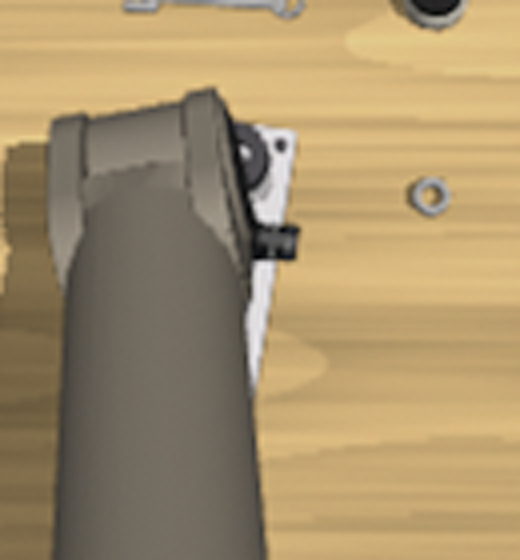

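```bash
python3 - <<'E'
from h import *
c=lambda u,v:((u+.5)/4-.5+230,(v+.5)/4-.5+90)
P=plane("scene",*c(293,422),.09);N=plane("scene",*c(152,293),.09)
for z in(.17,.174,.178):
  B=plane("scene",*c(299,321),z);E=plane("scene",*c(149,203),z)
  print(z,P.round(4),N.round(4),B.round(4),E.round(4),"d",(B-P)[:2].round(4),(E-N)[:2].round(4),np.linalg.norm(B-E))
E
```

```text
0.17 [0.5847 0.0902 0.09  ] [0.397  0.1213 0.09  ] [0.5786 0.0957 0.17  ] [0.395  0.1198 0.17  ] d [-0.0061  0.0054] [-0.002  -0.0015] 0.1852157998051861
0.174 [0.5847 0.0902 0.09  ] [0.397  0.1213 0.09  ] [0.5826 0.0914 0.174 ] [0.4001 0.1154 0.174 ] d [-0.0021  0.0012] [ 0.0032 -0.0059] 0.18404954826720313
0.178 [0.5847 0.0902 0.09  ] [0.397  0.1213 0.09  ] [0.5866 0.0871 0.178 ] [0.4053 0.1109 0.178 ] d [ 0.0019 -0.0031] [ 0.0083 -0.0103] 0.18288329672922016
```

The boss and eye lie within about 3–7 mm of the post and pin axes, against the 15 mm allowed. The lever is level within about 1.5° and the cap is up. Handing in.

step_arm(
  xyz=[
    [0, 0, 0],
    [0, 0, 0],
    [0, 0, 0],
    [0, 0, 0],
  ],
  rotation=[
    [0, 0, 0],
    [0, 0, 0],
    [0, 0, 0],
    [0, 0, 0],
  ],
)

```text
clock: 12.4
tcp_pos: [0.5191, 0.1031, 0.3224]
orientation: [-1.276, -1.096, 1.099]
contact_force: [0.5, 0.2, -4.3]
grip_width: 0.0127
```

```bash
python3 - <<'E'
from go import *
need([.519,.1035,.322],81.5); print(abs(r.get_obs()["qvel"]).max())
print(r.hand_in())
E
```

```text
t 12.4 tcp [0.5191 0.1031 0.3224] F [ 0.46  0.19 -4.3 ] w 0.0127 j [-0.54  0.34  0.27  2.   -0.12  0.82  1.23]
xang 81.39 down [-1.3e-03 -9.0e-04 -1.0e+00]
shift/0.3 [0.0012 0.0014 0.0005]
rot/90 [-0.0007 -0.0012 -0.0007]
0.0019195607426393257
the job is handed in; nothing more can be done
None
```

I pressed the spray cap to its stop and let it spring back, then lifted the lever and handed the job in holding it over the post and pin. It took 12.4 s of the 51 s allowed; the hand-in gives no verdict.

- **Cap:** the press reached 17 N, twice the 8.5 N the spring gives at the bottom, so the cap was right down. The picture after release shows it back up.
- **Grip:** the boss measured about 66 mm from the grasp point, so the grip is at the balance point. The lever hung level to within about 1° after the lift.
- **Final hold:** the boss and eye measured about 2–7 mm from the post and pin axes, against the 15 mm allowed. The underside is about 50 mm above the tops, and the arm was still (joint speeds below 0.002 rad/s).
- **Weaker checks:** in the last picture the boss-to-eye distance measured 184 mm instead of 190 mm. That fits pixel error or a tilt of 1–2°, within the 5° limit. The arm hid most of the lever from the top camera, so the final position rests mainly on the scene camera.
- **Bystanders:** none looked moved in the pictures, but I did not measure them.

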